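# Set the zero of the right-hand stereotaxic arm

## Robot

A 6-joint arm with a two-finger parallel gripper is mounted at the origin on a cart in front of the work surface, level with it; the furniture and walls round the work are solid. World frame = base frame: x ahead of the robot, y to its left, z up, the work surface at z = 0. Lengths are in m, angles in rad, forces in N, time in s.
With the tool pointing down it reaches from about 0.375 to 0.9 m from the base axis. Payload 3.1 kg.
Tool frame: the origin (TCP) lies where the fingers leave the gripper's body, on its centre line; the fingertips stand 73 mm ahead of it and the grasp point (between the pads) lies 54 mm ahead of it; z points along the fingers, y is the line along which they close (so a half turn about z gives the same grasp; the last joint's range is limited). The gripper opens to 85 mm and grips with 20 to 120 N. Pads are 22 mm wide; open, the fingers measure 114 mm over their backs; the gripper's body (76 mm by 85 mm) begins 54 mm behind the grasp point. The pads swing forward as they close: fully open they stand 13 mm farther back than shut.
Start: joints at [-1.468, 0.527, 1.433, -0, 1.181, -0.178], TCP at [0.173, -0.6, 0.304] pointing down, gripper open.
Joint ranges: [-3.08, 3.08], [-0.75, 2.2], [0.22, 2.44], [-1.43, 4.57], [0, 2.65], [-2.85, 2.85]. Speed limits (rad/s): [2.79, 2.79, 3.14, 3.14, 3.14, 3.14].

## Interface

Orientations are given as a unit quaternion [x, y, z, w].
In Python, from station import manip gives the robot as it stands.
- The arm moves only by the shell command python3 -m crank 'ROWS' [FORCE]. ROWS is JSON, a list of rows, each an object with "dp": the shift along the tool's x, y, z normalised to -1 to 1, where 1 is 50 cm, a list of three; "delta_rot": the turn, a rotation vector about the tool's x, y, z normalised to -1 to 1, where 1 is 2 pi rad, a list of three; "fingers": the opening, from -1 (shut) to 1 (fully open). A call has 1 to 12 rows; each row shifts and turns the commanded pose from where the row before left it, along the tool's axes as they then stand; what a row does not reach is not made up. A row lasts 1/12 s, in which the tool goes at most 41.7 mm and 7.16 degrees, less where a joint would pass 70% of its speed; a pose out of reach is approached as far as the arm can. A call with a number of a shift or a turn outside -1 to 1 is refused whole. A call with a gripper value outside its range is refused whole. The fingers move at their own pace and stop on an object; FORCE is the grip in N (left out, the last holds). Time passes only in rows, so rows that do not move let the fingers close. It gives the time, the measured TCP pose, the force, the opening and the grip force at its end, in the units of the state.
- manip.sense(): the state, without advancing time (a new reading comes with each control period).
- manip.snapshot(name): name is "side" or "top" or "wrist"; returns (picture, depth): 480x640x3 uint8, red, green, blue; 480x640 float32, m along the optical axis (not along the pixel's ray), 0 where there is no reading.
- manip.camera_model(name): a dict with "fx", "fy", "cx", "cy" (pixels), "origin" and "attitude" of the camera in the world. Camera axes: x right, y up, looking along -z (the intrinsics and any distortion apply to the point x, -y, -z); pixel columns grow to the right and rows downward; lengths in m; the calibration is good to about 2 mm. A picture is of the moment at which its call begins: read the wrist's pose just before it. camera_model takes no time and is no camera call; for the wrist camera it gives the pose at the moment of the call.
- manip.sign_off(): hands the job in; it is judged then, once.
The state is a dict: "t": time; "q": joint angles; "qd": joint speeds; "tau": joint torques, N m; "tcp_pos": TCP position; "tool_rot": TCP orientation; "force": force on the tool from outside, world axes, zero at the start; "ft_torque": the same for the moment, N m; "finger_gap": opening from 0.0 (shut) to 1.0 (fully open); "gripper_force": force on a finger pad.
Only numpy, scipy, OpenCV 4.12 (cv2) and the standard library are available. Lean on these libraries where they do the work, as an engineer would, in place of code of your own. Each camera call takes 0.05 s, during which the arm holds its last target. There are 200 camera calls.

## Task

Set the zero of the stereotaxic frame's right-hand arm on the right-hand readout console, by touch alone, with the fingertips. While the arm is still raised, press and release the zero key beside the top display, then the one beside the middle display; next push the right arm's carriage down, on the block at its outer end, until it rests on its bottom stop; only then, since depth is read from that stop, press and release the key beside the bottom display. Press one key at a time and lightly, push the carriage gently, lift and carry nothing, and leave the other console and the things lying about as they are.

Things in the scene. Friction and masses are not known exactly. Their poses are not given: they have to be found in the camera images.
- key_top (a point): Centre of the top of the round zero key beside the top display of the right-hand console: 13 mm across, 4.5 mm proud of the sloping face. The keys lie in one line down the slope, 55 mm apart. A finger up to 20 degrees steeper than square to the face can press it; the steeper, the more its far edge meets the key first and should land there. Axes as the console's.
- key_middle (a point): Centre of the top of the round zero key beside the middle display of the right-hand console: 13 mm across, 4.5 mm proud of the sloping face. Axes as the console's.
- key_bottom (a point): Centre of the top of the round zero key beside the bottom display of the right-hand console: 13 mm across, 4.5 mm proud of the sloping face. Axes as the console's.
- readout_right_zero1 (a joint): Travel of the top key, m: 0 released, 0.0025 fully in. It slides at right angles into the face, is sprung (2 N to start, 4 N fully in) and comes back when let go. It counts as pressed beyond about 0.0017.
- readout_right_zero2 (a joint): Travel of the middle key; as the top one.
- readout_right_zero3 (a joint): Travel of the bottom key; as the top one.
- readout_right: Right-hand readout console, on the robot's right beside the frame, turned partly towards the robot, fixed: pale wedge 161 mm deep, 150 wide, 155 high, three displays one above the other, a key to the right of each, 40 mm right of its middle line. Origin: centre of its underside; -x out of its front. Its flat face rises to the back at 46.6 degrees from level; outward normal (-0.726, 0, 0.687).
- readout_left: The other, identical console, on the robot's left, which belongs to the other arm. Origin: centre of its underside. It is not part of the job.
- end_block (a point): Centre of the level top, 26 mm (x) by 13 mm (y), of the metal block at the outer (right) end of the right arm's crossbar on the stereotaxic frame. It is part of the carriage; its top is 264 mm above the bench when the carriage is down. Two rods run from it to the left, lower; just outside it is a round knob 31 mm across, its top 11 mm lower. The space above is free.
- stereotax_carriage_r (a joint): Height of the right arm's carriage above its bottom stop, m: 0 at the stop, at most 0.018. It slides straight up and down, holds itself by friction wherever it is left and moves down under a steady push of about 6 N. It starts 9 to 16 mm up.
- stereotax: The stereotaxic frame, fixed in the middle of the bench, with all it carries. Origin: on the bench under its middle, x forward, y left. Base plate to 0.23 m nearer the robot; an upright black drill just ahead of the origin reaches 0.39 m above the bench, the right arm's column 0.33 m, and two flexible lamp necks arch over its far half. Pass above or in front of it.
- vial_saline: Small glass vial with a blue cap, 24 x 24 x 53 mm, standing at the front right corner of the frame's base plate. Origin: centre of its underside. A loose bystander.
- gauze_pack: Folded pack of white gauze, 54 x 54 x 15 mm, in front of the right-hand console. Origin: centre of its underside. A loose bystander.
- marker: Felt marker, white with a black cap, 135 mm long, 17 mm thick, lying in front of the left-hand console. Origin: centre of its underside. A loose bystander.
- syringe_5ml: Plastic syringe with a green needle cover, 147 x 23 x 13 mm, lying near the front edge, in front of the right-hand console. Origin: centre of its underside. A loose bystander.
- beaker: Small glass beaker, 43 mm wide, 52 mm high, left of the frame. Origin: centre of its underside. A loose bystander.
- bench_timer: White bench timer, 62 x 64 x 18 mm, lying left of the frame, nearer the robot. Origin: centre of its underside. A loose bystander.

How it is judged:
By the outcome, as a careful person would: the job done as asked, in the order asked, and still so for the second after the job is handed in, with the robot touching nothing.
It also fails if it takes over 67 s, if anything falls off the work surface, if the arm or the gripper's body presses on something with over 40 N, if the wrist force passes 120 N, or if a joint passes its speed limit or range.

## Working session

There is one attempt and no reset: what is moved stays moved. The work goes in short steps, Python scripts to look and compute and a shell command to move; the robot and the scene stay as the last step left them, time stands still between calls to the robot, and variables do not carry over. Pictures are saved under pics/ and viewed, at most 10 in all, crops included, and the job is handed in when it is done.

```bash
mkdir -p pics; ls
python3 - <<'E'
from station import manip
import cv2,numpy as np
s=manip.sense();print(s['t'],s['tcp_pos'],s['tool_rot'],s['force'],s['finger_gap'])
for n in("side","top","wrist"):
    c=manip.camera_model(n);print(n,c)
    p,d=manip.snapshot(n);cv2.imwrite(f'pics/{n}0.png',p[:,:,::-1]);np.save(f'{n}0.npy',d)
E
```

```text
pics
0.0 [ 0.17314741 -0.5999653   0.30292865] [ 9.90165431e-01  1.39897335e-01  5.01097417e-05 -1.07351903e-03] [ 0.27286853 -0.16453036 -0.24529741] 0.9992921892991083
side {'fx': 561.7597737315756, 'fy': 561.7597737315756, 'cx': 312.47106371101, 'cy': 247.82028931149227, 'origin': array([-0.26113423,  0.96705782,  0.64717045]), 'attitude': array([-0.16969939,  0.53433693,  0.79091179, -0.24524415])}
top {'fx': 553.7606327849157, 'fy': 553.7606327849157, 'cx': 322.54858453119033, 'cy': 244.84334172334223, 'origin': array([ 0.29477579, -0.035758  ,  1.74938017]), 'attitude': array([-0.02391414,  0.03514616,  0.71311597, -0.69975601])}
wrist {'fx': 357.37029362573503, 'fy': 357.37029362573503, 'cx': 323.22018241424655, 'cy': 237.96791716320084, 'origin': array([ 0.24798903, -0.57873741,  0.37320388]), 'attitude': array([-0.12373649,  0.09490552, -0.59404924,  0.78916901])}
```

View pics/top0.png

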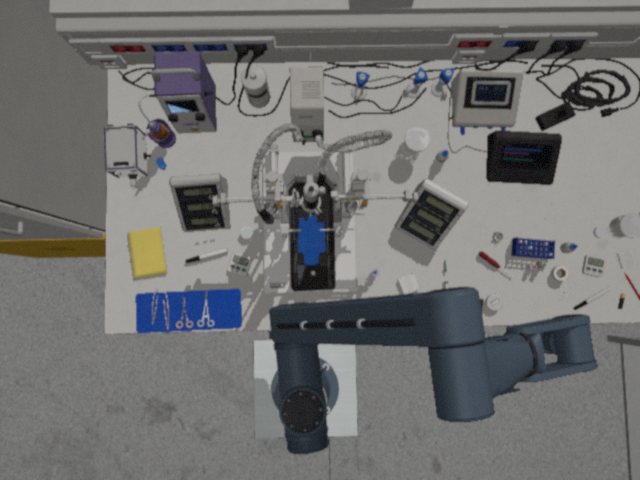

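View pics/wrist0.png

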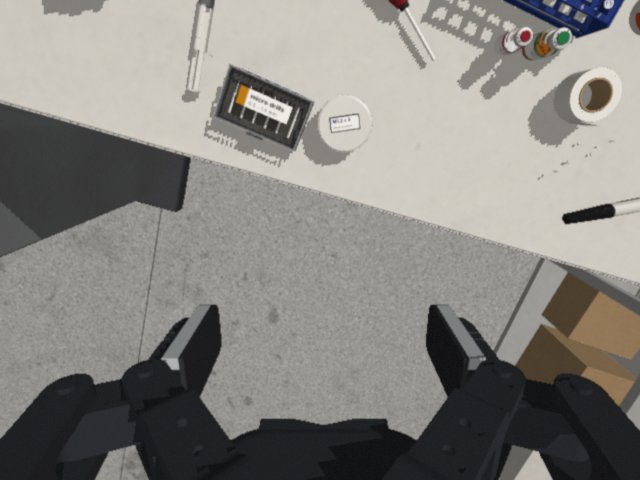

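View pics/side0.png

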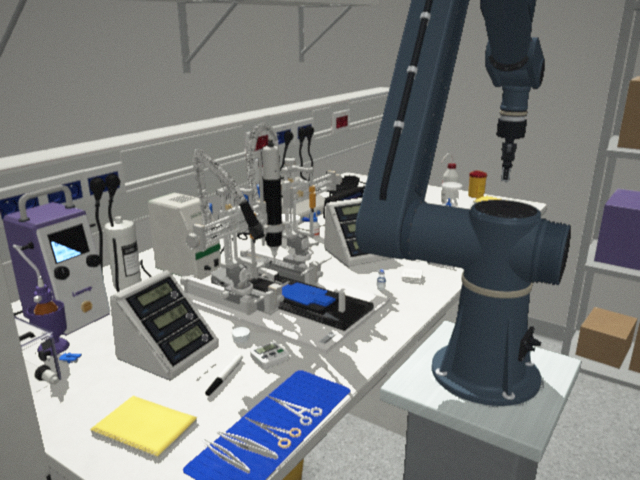

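The top view shows the right console at about (430,215), facing down-left. The right arm's crossbar runs to an end block near (410,196). The wrist sees only the bench edge, and the side view shows the right console at (350,230), partly hidden.

```bash
cat > h.py <<'E'
import numpy as np,cv2
from scipy.spatial.transform import Rotation as R
def ray(c,u,v):
    d=np.array([(u-c['cx'])/c['fx'],-(v-c['cy'])/c['fy'],-1.])
    return np.array(c['origin']),R.from_quat(c['attitude']).apply(d)
def pt(c,u,v,depth):
    o,d=ray(c,u,v);return o+d*depth
def onz(c,u,v,z):
    o,d=ray(c,u,v);return o+d*(z-o[2])/d[2]
def proj(c,p):
    q=R.from_quat(c['attitude']).inv().apply(np.array(p)-c['origin']);return c['cx']+c['fx']*q[0]/-q[2],c['cy']-c['fy']*q[1]/-q[2]
def cloud(c,D):
    v,u=np.mgrid[:480,:640]
    d=np.stack([(u-c['cx'])/c['fx'],-(v-c['cy'])/c['fy'],-np.ones(u.shape)],-1)*D[...,None]
    return R.from_quat(c['attitude']).apply(d.reshape(-1,3)).reshape(480,640,3)+c['origin']
E
python3 - <<'E'
from h import *
from station import manip
p=cv2.imread('pics/top0.png');cr=p[160:270,350:490];cv2.imwrite('pics/top0c.png',cv2.resize(cr,None,fx=5.4,fy=5.4,interpolation=cv2.INTER_CUBIC))
c=manip.camera_model('top');P=cloud(c,np.load('top0.npy'))
# depth rows: console face fit
Q=P[195:235,410:460].reshape(-1,3);
best=None
rng=np.random.default_rng(0)
for _ in range(500):
    a=Q[rng.choice(len(Q),3,False)];n=np.cross(a[1]-a[0],a[2]-a[0]);l=np.linalg.norm(n)
    if l<1e-6: continue
    n/=l;n*=np.sign(n[2])
    if abs(n[2]-.687)>.1: continue
    k=(abs((Q-a[0])@n)<.002).sum()
    if best is None or k>best[0]:best=(k,n,a[0])
k,n,a=best;I=Q[abs((Q-a)@n)<.003];m=I.mean(0);n=np.linalg.svd(I-m,full_matrices=False)[2][2];n*=np.sign(n[2]);print(k,n,m,'yaw',np.degrees(np.arctan2(-n[1],-n[0])))
for (u,v) in [(412,196),(411,193),(414,198),(405,197),(400,197)]:print(u,v,P[v,u])
E
```

```text
771 [-0.62240359  0.37480178  0.68712255] [ 0.51684156 -0.39584727  0.10195347] yaw -31.05569774541927
412 196 [ 0.55006705 -0.30887547  0.25034737]
411 193 [ 0.60273236 -0.35186865 -0.00150003]
414 198 [ 0.54278401 -0.31235635  0.26022853]
405 197 [ 0.54405218 -0.28595461  0.2715058 ]
400 197 [ 0.54753842 -0.27549386  0.25221706]
```

View pics/top0c.png

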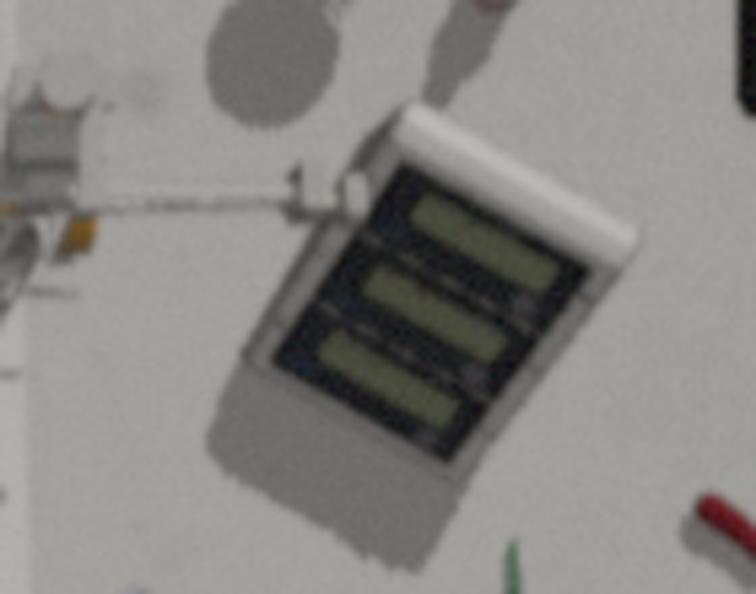

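The crop shows the three keys at the right ends of the displays, at crop (525,305), (475,375) and (425,440). The end block and knob are near crop (320,195) and (352,195). I'll work out the key and hover poses.

```bash
cat >> h.py <<'E'
n=np.array([-.6224,.3748,.6871]);n/=np.linalg.norm(n)
yaw=np.radians(-31.06);cx=np.array([np.cos(yaw),np.sin(yaw),0]);cy=np.array([-np.sin(yaw),np.cos(yaw),0])
up=np.cross(cy,-n); up*=np.sign(up[2])
RT=np.stack([up,np.cross(-n,up),-n],1)  # tool x uphill, z into face
def plan(s,p,Rg):
    """dp (units, current tool axes) and delta_rot units (tool axes) to reach TCP p, rot Rg"""
    R0=R.from_quat(s['tool_rot']);d=R0.inv().apply(p-s['tcp_pos'])/.5
    r=(R0.inv()*R.from_matrix(Rg)).as_rotvec()/(2*np.pi)
    return d,r
E
python3 - <<'E'
from h import *
from station import manip
c=manip.camera_model('top');s=manip.sense()
m=np.array([.51684,-.39585,.10195])+.0045*n
K=[]
for u,v in [(447.2,216.5),(438,229.4),(428.7,241.5)]:
    o,d=ray(c,u,v);p=o+d*((m-o)@n)/(d@n);K.append(p);print(p.round(4))
print([np.linalg.norm(K[i]-K[i+1]) for i in(0,1)],up)
tgt=K[1]+n*(.073+.11);print('tgt',tgt,'world d',tgt-s['tcp_pos'])
d,r=plan(s,tgt,RT);print(d.round(4),r.round(4),s['q'])
cw=manip.camera_model('wrist');R0=R.from_quat(s['tool_rot'])
print('cam in tool',R0.inv().apply(cw['origin']-s['tcp_pos']),(R0.inv()*R.from_quat(cw['attitude'])).as_matrix())
E
```

```text
[ 0.5085 -0.435   0.1223]
[ 0.4749 -0.4155  0.0813]
[ 0.4421 -0.3945  0.04  ]
[np.float64(0.05655235547627398), np.float64(0.056741413623933104)] [ 0.58859957 -0.35450575  0.72655091]
tgt [ 0.36101294 -0.34693166  0.20699322] world d [ 0.1878347   0.25312851 -0.09613763]
[ 0.5012 -0.382   0.1931] [-0.0534  0.122   0.1234] [-1.46850995e+00  5.28273410e-01  1.43365416e+00  1.00674161e-05
  1.18140446e+00 -1.78490825e-01]
cam in tool [ 0.07780166  0.00017949 -0.07016741] [[-9.38074574e-04  9.51254825e-01  3.08404570e-01]
 [ 9.99999247e-01  6.48168938e-04  1.04246198e-03]
 [ 7.91748723e-04  3.08405316e-01 -9.51254716e-01]]
```

```bash
python3 -m crank '[{"dp":[0.05,-0.038,0.019],"delta_rot":[0,0,0],"fingers":-1},{"dp":[0.05,-0.038,0.019],"delta_rot":[0,0,0],"fingers":-1},{"dp":[0.05,-0.038,0.019],"delta_rot":[0,0,0],"fingers":-1},{"dp":[0.05,-0.038,0.019],"delta_rot":[0,0,0],"fingers":-1},{"dp":[0.05,-0.038,0.019],"delta_rot":[0,0,0],"fingers":-1},{"dp":[0.05,-0.038,0.019],"delta_rot":[0,0,0],"fingers":-1},{"dp":[0.05,-0.038,0.019],"delta_rot":[0,0,0],"fingers":-1},{"dp":[0.05,-0.038,0.019],"delta_rot":[0,0,0],"fingers":-1},{"dp":[0.05,-0.038,0.019],"delta_rot":[0,0,0],"fingers":-1},{"dp":[0.05,-0.038,0.019],"delta_rot":[0,0,0],"fingers":-1}]'
python3 -m crank '[{"dp":[0,0,0],"delta_rot":[-0.0053,0.0122,0.0123],"fingers":-1},{"dp":[0,0,0],"delta_rot":[-0.0053,0.0122,0.0123],"fingers":-1},{"dp":[0,0,0],"delta_rot":[-0.0053,0.0122,0.0123],"fingers":-1},{"dp":[0,0,0],"delta_rot":[-0.0053,0.0122,0.0123],"fingers":-1},{"dp":[0,0,0],"delta_rot":[-0.0053,0.0122,0.0123],"fingers":-1},{"dp":[0,0,0],"delta_rot":[-0.0053,0.0122,0.0123],"fingers":-1},{"dp":[0,0,0],"delta_rot":[-0.0053,0.0122,0.0123],"fingers":-1},{"dp":[0,0,0],"delta_rot":[-0.0053,0.0122,0.0123],"fingers":-1},{"dp":[0,0,0],"delta_rot":[-0.0053,0.0122,0.0123],"fingers":-1},{"dp":[0,0,0],"delta_rot":[-0.0053,0.0122,0.0123],"fingers":-1},{"dp":[0,0,0],"delta_rot":[0,0,0],"fingers":-1}]'
python3 - <<'E'
from h import *
from station import manip
s=manip.sense();c=manip.camera_model('wrist');p,d=manip.snapshot('wrist')
cv2.imwrite('pics/w1.png',p[:,:,::-1]);np.save('w1.npy',d)
import pickle;pickle.dump((s,c),open('w1.pkl','wb'))
print(s['tcp_pos'],s['q'],s['force'],s['t'],R.from_quat(s['tool_rot']).as_matrix()[:,2])
for k in [(.5085,-.435,.1223),(.4749,-.4155,.0813),(.4421,-.3945,.04)]:print(proj(c,k))
E
```

```text
t: 0.98
tcp_pos: [0.3614, -0.3473, 0.2085]
tool_rot: [0.99, 0.14, 0.0, -0.0]
force: [0.2, -0.7, -0.7]
finger_gap: -0.0
gripper_force: 0.0
t: 1.9
tcp_pos: [0.3647, -0.3433, 0.2077]
tool_rot: [0.935, -0.159, 0.309, 0.072]
force: [-0.3, 0.8, -0.1]
finger_gap: 0.003
gripper_force: 0.0
[ 0.36472389 -0.3433071   0.20770079] [-1.17935924  0.50876923  2.16621981  1.62395847  0.43921514 -0.7891977 ] [-0.25510273  0.76192855 -0.09265326] 1.9 [ 0.55554706 -0.2330117  -0.79816853]
(np.float64(374.93228202666484), np.float64(117.87791362173361))
(np.float64(358.0292192283945), np.float64(199.8541797819511))
(np.float64(342.0925823558608), np.float64(266.3376310433662))
```

View pics/w1.png

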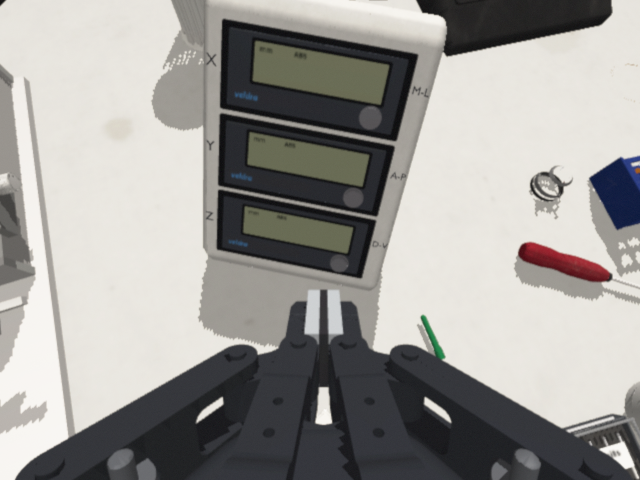

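The wrist view shows the keys as grey discs at about (370,118), (353,197) and (339,263). That is within 5 px of my predictions. I'll refine them with the wrist image.

```bash
cat >> h.py <<'E'
def disc(img,u,v,w=16):
    g=cv2.cvtColor(img,cv2.COLOR_BGR2GRAY)[v-w:v+w,u-w:u+w]
    hs=cv2.cvtColor(img,cv2.COLOR_BGR2HSV)[v-w:v+w,u-w:u+w]
    m=((g>75)&(hs[...,1]<25)).astype(np.uint8)
    k,l,st,ce=cv2.connectedComponentsWithStats(m)
    i=1+np.argmax(st[1:,4]);return ce[i]+[u-w,v-w],st[i]
E
python3 - <<'E'
from h import *
import pickle
from station import manip
s,c=pickle.load(open('w1.pkl','rb'));im=cv2.imread('pics/w1.png');P=cloud(c,np.load('w1.npy'))
Q=np.concatenate([P[60:110,235:255].reshape(-1,3),P[145:190,235:250].reshape(-1,3),P[110:125,300:350].reshape(-1,3),P[185:200,290:340].reshape(-1,3)]);
for _ in range(5):
    m=np.median(Q,0) if _==0 else Q.mean(0);nn=np.linalg.svd(Q-m,full_matrices=False)[2][2];nn*=np.sign(nn[2]);Q=Q[abs((Q-m)@nn)<.003]
print('n',nn,m,len(Q),'face offset vs top', (m-np.array([.51684,-.39585,.10195]))@n)
K=[]
for u,v in[(370,118),(353,197),(339,263)]:
    ce,st=disc(im,u,v);o,d=ray(c,*ce);p=o+d*((m+.0045*n-o)@n)/(d@n);K.append(p);print(ce,st,p.round(4),P[v,u].round(4))
print(np.linalg.norm(K[0]-K[1]),np.linalg.norm(K[2]-K[1]),(K[0]-K[2])/np.linalg.norm(K[0]-K[2]),up)
np.save('K.npy',K)
s=manip.sense();print(plan(s,K[0]+n*(.073+.05),RT),s['q'].round(2))
E
```

```text
n [-0.67614909  0.43972182  0.59115744] [ 0.51908744 -0.34202405  0.07573845] 209 face offset vs top 0.0007652190266177482
[369.81530343 117.33773087] [  6   5  21  22 379] [ 0.5096 -0.4319  0.1227] [ 0.5085 -0.4314  0.1236]
[352.60759494 198.35443038] [  7  10  18  16 237] [ 0.4769 -0.412   0.0822] [ 0.4771 -0.4122  0.0839]
[338.71341463 264.34756098] [  8  11  17  13 164] [ 0.4441 -0.3923  0.0418] [ 0.4449 -0.3928  0.0424]
0.0557373048175661 0.05568833012333572 [ 0.5881856  -0.35519271  0.72655064] [ 0.58859957 -0.35450575  0.72655091]
(array([0.12379706, 0.0329181 , 0.0961519 ]), array([-0.01633069,  0.02620811,  0.02722951])) [-1.18  0.51  2.16  1.62  0.44 -0.78]
```

```bash
python3 -m crank '[{"dp":[0.031,0.0082,0.024],"delta_rot":[0,0,0],"fingers":-1},{"dp":[0.031,0.0082,0.024],"delta_rot":[0,0,0],"fingers":-1},{"dp":[0.031,0.0082,0.024],"delta_rot":[0,0,0],"fingers":-1},{"dp":[0.031,0.0082,0.024],"delta_rot":[0,0,0],"fingers":-1},{"dp":[0,0,0],"delta_rot":[-0.004,0.0066,0.0068],"fingers":-1},{"dp":[0,0,0],"delta_rot":[-0.004,0.0066,0.0068],"fingers":-1},{"dp":[0,0,0],"delta_rot":[-0.004,0.0066,0.0068],"fingers":-1},{"dp":[0,0,0],"delta_rot":[-0.004,0.0066,0.0068],"fingers":-1},{"dp":[0,0,0],"delta_rot":[0,0,0],"fingers":-1},{"dp":[0,0,0],"delta_rot":[0,0,0],"fingers":-1},{"dp":[0,0,0],"delta_rot":[0,0,0],"fingers":-1}]'
cat > chk.py <<'E'
from h import *
from station import manip
import sys
K=np.load('K.npy');s=manip.sense();i=int(sys.argv[1]);off=float(sys.argv[2])
T=s['tcp_pos']+.073*R.from_quat(s['tool_rot']).as_matrix()[:,2]
e=T-K[i];print('t',s['t'],'tip rel key: uphill %.4f left %.4f out %.4f'%(e@up,e@cy,e@n),'F.n %.2f'%(s['force']@n),s['force'].round(2))
R0=R.from_quat(s['tool_rot']).as_matrix();tz=R0[:,2]
print('tilt off normal deg',np.degrees(np.arccos(-tz@n)),'up comp',tz@up,tz@cy,'q',s['q'].round(3))
# keep orientation: put tip centre at off out
print('dp keeping rot',(R0.T@(K[i]+n*off-T)/.5).round(4)); d,r=plan(s,K[i]+n*(.073+off),RT);print('full',d.round(4),r.round(4))
E
python3 chk.py 0 .05
```

```text
t: 2.87
tcp_pos: [0.4345, -0.3863, 0.2085]
tool_rot: [0.889, -0.237, 0.379, 0.103]
force: [0.4, -0.1, 0.4]
finger_gap: 0.0
gripper_force: 0.0
t 2.8667 tip rel key: uphill 0.0014 left 0.0011 out 0.0498 F.n -0.01 [ 0.37 -0.13  0.4 ]
tilt off normal deg 0.7589689181902559 up comp -0.007190785778254687 0.011178617832170808 q [-1.067  0.589  2.065  2.11   0.448 -0.984]
dp keeping rot [-0.0029  0.0022 -0.0005]
full [-0.0039  0.0006 -0.0004] [-0.0018  0.0011  0.0024]
```

```bash
python3 -m crank '[{"dp":[-0.001,0.001,0.02],"delta_rot":[0,0,0],"fingers":-1},{"dp":[-0.001,0.001,0.02],"delta_rot":[0,0,0],"fingers":-1},{"dp":[-0.001,0,0.02],"delta_rot":[0,0,0],"fingers":-1},{"dp":[0,0,0.02],"delta_rot":[0,0,0],"fingers":-1},{"dp":[0,0,0.006],"delta_rot":[0,0,0],"fingers":-1},{"dp":[0,0,0],"delta_rot":[0,0,0],"fingers":-1},{"dp":[0,0,0],"delta_rot":[0,0,0],"fingers":-1}]';python3 chk.py 0 .0
python3 - <<'E'
from h import *
from station import manip
p,d=manip.snapshot('wrist');cv2.imwrite('pics/w2.png',p[60:360,160:480,::-1])
E
```

```text
t: 3.45
tcp_pos: [0.4596, -0.4018, 0.1768]
tool_rot: [0.888, -0.239, 0.378, 0.103]
force: [-1.1, 0.5, 0.2]
finger_gap: 0.002
gripper_force: 0.0
t 3.45 tip rel key: uphill -0.0014 left 0.0007 out 0.0066 F.n 1.01 [-1.08  0.47  0.24]
tilt off normal deg 0.7430869170883194 up comp -0.007660788772979831 0.010518728329171452 q [-1.034  0.674  2.007  2.204  0.449 -1.053]
dp keeping rot [0.0028 0.0016 0.0132]
full [0.0017 0.0001 0.0132] [-0.0017  0.0012  0.002 ]
```

View pics/w2.png

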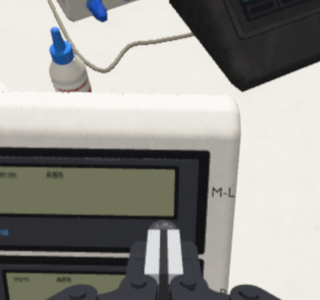

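The closed fingertips sit just in front of the top key (disc edge at crop (164,224)), centred sideways. Now I'll press in small steps.

```bash
python3 -m crank '[{"dp":[0.002,0.001,0.006],"delta_rot":[0,0,0],"fingers":-1},{"dp":[0,0,0.003],"delta_rot":[0,0,0],"fingers":-1},{"dp":[0,0,0],"delta_rot":[0,0,0],"fingers":-1},{"dp":[0,0,0],"delta_rot":[0,0,0],"fingers":-1}]';python3 chk.py 0 0|head -1;python3 -m crank '[{"dp":[0,0,0.002],"delta_rot":[0,0,0],"fingers":-1},{"dp":[0,0,0],"delta_rot":[0,0,0],"fingers":-1},{"dp":[0,0,0],"delta_rot":[0,0,0],"fingers":-1}]' >/dev/null;python3 chk.py 0 0|head -1;python3 -m crank '[{"dp":[0,0,0.002],"delta_rot":[0,0,0],"fingers":-1},{"dp":[0,0,0],"delta_rot":[0,0,0],"fingers":-1},{"dp":[0,0,0],"delta_rot":[0,0,0],"fingers":-1}]' >/dev/null;python3 chk.py 0 0|head -1
```

```text
t: 3.83
tcp_pos: [0.4626, -0.4045, 0.1752]
tool_rot: [0.888, -0.239, 0.379, 0.103]
force: [-0.4, -0.1, 0.1]
finger_gap: 0.001
gripper_force: 0.0
t 3.8333 tip rel key: uphill 0.0002 left -0.0001 out 0.0026 F.n 0.26 [-0.41 -0.14  0.09]
t 4.0833 tip rel key: uphill 0.0001 left -0.0000 out 0.0016 F.n -0.40 [ 0.67 -0.16  0.12]
t 4.3333 tip rel key: uphill 0.0000 left -0.0000 out 0.0005 F.n -0.67 [ 0.4  -0.76 -0.21]
```

```bash
for i in 1; do python3 -m crank '[{"dp":[0,0,0.002],"delta_rot":[0,0,0],"fingers":-1},{"dp":[0,0,0],"delta_rot":[0,0,0],"fingers":-1},{"dp":[0,0,0],"delta_rot":[0,0,0],"fingers":-1}]' >/dev/null;python3 chk.py 0 0|head -1; done; python3 -m crank '[{"dp":[0,0,0.002],"delta_rot":[0,0,0],"fingers":-1},{"dp":[0,0,0],"delta_rot":[0,0,0],"fingers":-1},{"dp":[0,0,0],"delta_rot":[0,0,0],"fingers":-1}]' >/dev/null;python3 chk.py 0 0|head -1
```

```text
t 4.5833 tip rel key: uphill 0.0000 left 0.0000 out -0.0004 F.n 2.30 [-1.15  0.42  2.08]
t 4.8333 tip rel key: uphill 0.0000 left 0.0000 out -0.0014 F.n 3.41 [-1.93  1.36  2.48]
```

```bash
python3 -m crank '[{"dp":[0,0,0.002],"delta_rot":[0,0,0],"fingers":-1},{"dp":[0,0,0],"delta_rot":[0,0,0],"fingers":-1},{"dp":[0,0,0],"delta_rot":[0,0,0],"fingers":-1}]' >/dev/null;python3 chk.py 0 0|head -1;python3 -m crank '[{"dp":[0,0,0.0012],"delta_rot":[0,0,0],"fingers":-1},{"dp":[0,0,0],"delta_rot":[0,0,0],"fingers":-1},{"dp":[0,0,0],"delta_rot":[0,0,0],"fingers":-1}]' >/dev/null;python3 chk.py 0 0|head -1
```

```text
t 5.0833 tip rel key: uphill 0.0000 left -0.0000 out -0.0025 F.n 3.65 [-3.02  0.82  2.13]
t 5.3333 tip rel key: uphill 0.0000 left 0.0000 out -0.0029 F.n 5.02 [-3.25  1.54  3.52]
```

Fully in: the force passed 4 N and the motion stopped. I'll release and go to the middle key.

```bash
python3 -m crank '[{"dp":[0,0,-0.02],"delta_rot":[0,0,0],"fingers":-1},{"dp":[0,0,-0.026],"delta_rot":[0,0,0],"fingers":-1},{"dp":[-0.037,0,0],"delta_rot":[0,0,0],"fingers":-1},{"dp":[-0.037,0,0],"delta_rot":[0,0,0],"fingers":-1},{"dp":[-0.037,0,0],"delta_rot":[0,0,0],"fingers":-1},{"dp":[0,0,0],"delta_rot":[0,0,0],"fingers":-1},{"dp":[0,0,0],"delta_rot":[0,0,0],"fingers":-1},{"dp":[0,0,0],"delta_rot":[0,0,0],"fingers":-1}]' >/dev/null;python3 chk.py 1 0.004
```

```text
t 6.0 tip rel key: uphill 0.0018 left -0.0013 out 0.0203 F.n 0.46 [-0.01 -0.11  0.72]
tilt off normal deg 0.6102338144940842 up comp -0.004740833819297517 0.009591266224698875 q [-1.093  0.734  2.127  2.368  0.587 -1.304]
dp keeping rot [-0.0034 -0.0024  0.0327]
full [-0.0041 -0.0038  0.0327] [-0.0015  0.0007  0.002 ]
```

```bash
python3 -m crank '[{"dp":[-0.0034,-0.0024,0.012],"delta_rot":[0,0,0],"fingers":-1},{"dp":[0,0,0.012],"delta_rot":[0,0,0],"fingers":-1},{"dp":[0,0,0.01],"delta_rot":[0,0,0],"fingers":-1},{"dp":[0,0,0],"delta_rot":[0,0,0],"fingers":-1},{"dp":[0,0,0],"delta_rot":[0,0,0],"fingers":-1},{"dp":[0,0,0],"delta_rot":[0,0,0],"fingers":-1}]' >/dev/null;python3 chk.py 1 0|head -1
python3 -m crank '[{"dp":[0,0,0.004],"delta_rot":[0,0,0],"fingers":-1},{"dp":[0,0,0.004],"delta_rot":[0,0,0],"fingers":-1},{"dp":[0,0,0],"delta_rot":[0,0,0],"fingers":-1},{"dp":[0,0,0],"delta_rot":[0,0,0],"fingers":-1}]' >/dev/null;python3 chk.py 1 0|head -1
```

```text
t 6.5 tip rel key: uphill -0.0014 left 0.0006 out 0.0032 F.n -0.32 [ 0.51  0.11 -0.07]
t 6.8333 tip rel key: uphill -0.0014 left 0.0004 out -0.0006 F.n 1.18 [-0.45 -0.15  1.4 ]
```

```bash
python3 -m crank '[{"dp":[0.001,0,0.002],"delta_rot":[0,0,0],"fingers":-1},{"dp":[0,0,0],"delta_rot":[0,0,0],"fingers":-1},{"dp":[0,0,0],"delta_rot":[0,0,0],"fingers":-1}]' >/dev/null;python3 chk.py 1 0|head -1
python3 -m crank '[{"dp":[0,0,0.002],"delta_rot":[0,0,0],"fingers":-1},{"dp":[0,0,0],"delta_rot":[0,0,0],"fingers":-1},{"dp":[0,0,0],"delta_rot":[0,0,0],"fingers":-1}]' >/dev/null;python3 chk.py 1 0|head -1;python3 -m crank '[{"dp":[0,0,0.0016],"delta_rot":[0,0,0],"fingers":-1},{"dp":[0,0,0],"delta_rot":[0,0,0],"fingers":-1},{"dp":[0,0,0],"delta_rot":[0,0,0],"fingers":-1}]' >/dev/null;python3 chk.py 1 0|head -1
```

```text
t 7.0833 tip rel key: uphill -0.0014 left 0.0005 out -0.0015 F.n 3.04 [-2.85  1.32  1.12]
t 7.3333 tip rel key: uphill -0.0013 left 0.0004 out -0.0026 F.n 2.62 [-2.77  1.86  0.29]
t 7.5833 tip rel key: uphill -0.0014 left 0.0005 out -0.0030 F.n 8.79 [-7.12  2.63  4.92]
```

The middle key is fully in at about 9 N. I'll release it, retract, rise, and turn the tool vertical for a look at the end block.

```bash
python3 -m crank '[{"dp":[0,0,-0.01],"delta_rot":[0,0,0],"fingers":-1},{"dp":[0,0,-0.05],"delta_rot":[0,0,0],"fingers":-1},{"dp":[0,0,-0.06],"delta_rot":[0,0,0],"fingers":-1},{"dp":[0,0,-0.06],"delta_rot":[0,0,0],"fingers":-1},{"dp":[0.045,0,-0.045],"delta_rot":[0,0,0],"fingers":-1},{"dp":[0.045,0,-0.045],"delta_rot":[0,0,0],"fingers":-1},{"dp":[0.045,0,-0.045],"delta_rot":[0,0,0],"fingers":-1},{"dp":[0.045,0,-0.045],"delta_rot":[0,0,0],"fingers":-1},{"dp":[0.045,0,-0.045],"delta_rot":[0,0,0],"fingers":-1},{"dp":[0,0,0],"delta_rot":[0,0,0],"fingers":-1},{"dp":[0,0,0],"delta_rot":[0,0,0],"fingers":-1}]'
cat > chb.py <<'E'
from h import *
from station import manip
import sys
B=np.array([float(a) for a in sys.argv[1:4]]);s=manip.sense()
RD=np.diag([1.,-1,-1]);d,r=plan(s,B,RD)
T=s['tcp_pos']+.073*R.from_quat(s['tool_rot']).as_matrix()[:,2]
print('t',s['t'],'tcp',s['tcp_pos'].round(4),'tip',T.round(4),'F',s['force'].round(2));print('dp',d.round(4),'rot',r.round(4),np.linalg.norm(r)*360,'q',s['q'].round(2),'RDframe d',(RD.T@(B-s['tcp_pos'])/.5).round(4))
E
python3 chb.py .50 -.30 .43
```

```text
t: 8.5
tcp_pos: [0.377, -0.3518, 0.3235]
tool_rot: [0.888, -0.236, 0.383, 0.101]
force: [-1.0, -0.3, -0.1]
finger_gap: 0.004
gripper_force: 0.0
t 8.5 tcp [ 0.377  -0.3518  0.3235] tip [ 0.4231 -0.3781  0.2733] F [-0.98 -0.33 -0.12]
dp [ 0.266  -0.2123 -0.0282] rot [ 0.0334 -0.1266 -0.0781] 54.877748888327545 q [-1.17  0.27  2.12  1.46  0.46 -0.36] RDframe d [ 0.246  -0.1036 -0.213 ]
```

```bash
python3 -m crank '[{"dp":[0,0,0],"delta_rot":[0.0037,-0.014,-0.0087],"fingers":-1},{"dp":[0,0,0],"delta_rot":[0.0037,-0.014,-0.0087],"fingers":-1},{"dp":[0,0,0],"delta_rot":[0.0037,-0.014,-0.0087],"fingers":-1},{"dp":[0,0,0],"delta_rot":[0.0037,-0.014,-0.0087],"fingers":-1},{"dp":[0,0,0],"delta_rot":[0.0037,-0.014,-0.0087],"fingers":-1},{"dp":[0,0,0],"delta_rot":[0.0037,-0.014,-0.0087],"fingers":-1},{"dp":[0,0,0],"delta_rot":[0.0037,-0.014,-0.0087],"fingers":-1},{"dp":[0,0,0],"delta_rot":[0.0037,-0.014,-0.0087],"fingers":-1},{"dp":[0,0,0],"delta_rot":[0.0037,-0.014,-0.0087],"fingers":-1},{"dp":[0,0,0],"delta_rot":[0,0,0],"fingers":-1},{"dp":[0,0,0],"delta_rot":[0,0,0],"fingers":-1},{"dp":[0,0,0],"delta_rot":[0,0,0],"fingers":-1}]' >/dev/null
python3 chb.py .50 -.30 .43
```

```text
t 9.5 tcp [ 0.3795 -0.3482  0.3201] tip [ 0.3884 -0.3496  0.2477] F [ 0.04 -0.06  0.58]
dp [ 0.2604 -0.1078 -0.1905] rot [ 0.0026 -0.0197 -0.0094] 7.910719346023516 q [-1.    0.33  1.74  0.11  0.99  0.57] RDframe d [ 0.2411 -0.0963 -0.2198]
```

```bash
python3 -m crank '[{"dp":[0,0,-0.05],"delta_rot":[0.0013,-0.0098,-0.0047],"fingers":-1},{"dp":[0,0,-0.05],"delta_rot":[0.0013,-0.0098,-0.0047],"fingers":-1},{"dp":[0,0,-0.05],"delta_rot":[0,0,0],"fingers":-1},{"dp":[0,0,-0.05],"delta_rot":[0,0,0],"fingers":-1},{"dp":[0.05,-0.02,0],"delta_rot":[0,0,0],"fingers":-1},{"dp":[0.05,-0.02,0],"delta_rot":[0,0,0],"fingers":-1},{"dp":[0.05,-0.02,0],"delta_rot":[0,0,0],"fingers":-1},{"dp":[0.05,-0.02,0],"delta_rot":[0,0,0],"fingers":-1},{"dp":[0.04,-0.016,0],"delta_rot":[0,0,0],"fingers":-1},{"dp":[0,0,0],"delta_rot":[0,0,0],"fingers":-1},{"dp":[0,0,0],"delta_rot":[0,0,0],"fingers":-1},{"dp":[0,0,0],"delta_rot":[0,0,0],"fingers":-1}]' >/dev/null
python3 chb.py .50 -.30 .43
python3 - <<'E'
from h import *
from station import manip
import pickle
s=manip.sense();c=manip.camera_model('wrist');p,d=manip.snapshot('wrist')
cv2.imwrite('pics/w3.png',p[:,:,::-1]);np.save('w3.npy',d);pickle.dump((s,c),open('w3.pkl','wb'))
print(proj(c,[.547,-.298,.274]))
E
```

```text
t 10.5 tcp [ 0.4941 -0.2999  0.4204] tip [ 0.494  -0.3001  0.3474] F [ 0.9  -0.02 -0.28]
dp [ 0.0118  0.0002 -0.0191] rot [ 0.0004  0.0002 -0.    ] 0.14144542507890498 q [-0.74  0.35  1.4  -0.    1.39  0.83] RDframe d [ 0.0118  0.0002 -0.0191]
(np.float64(318.95412017850964), np.float64(165.72821115427286))
```

View pics/w3.png

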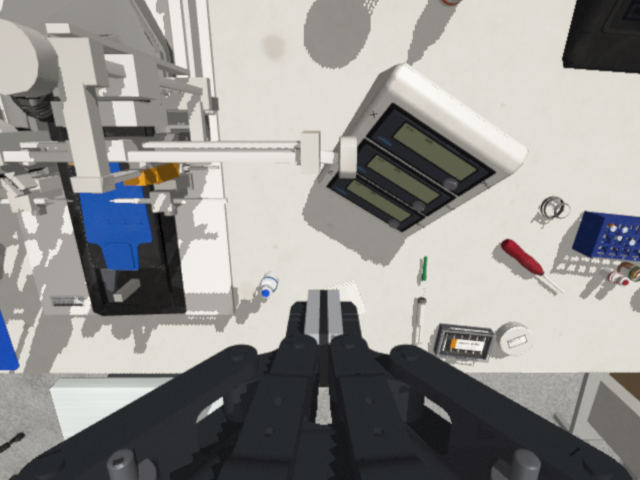

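The end block is at about (311,150), the knob at (348,158), and the rods run left of the block at row 153. I'll locate the block by depth.

Run:
```python
from h import *
import pickle
s,c=pickle.load(open('w3.pkl','rb'));P=cloud(c,np.load('w3.npy'))
W=P[125:185,295:365];M=W[...,2]
for v in range(130,178,6):print(v,[ '%.3f'%P[v,u,2] for u in range(296,362,4)])
v,u=np.mgrid[125:185,295:365];k=(M>.262)&(u<325)
Q=W[k];z=np.median(Q[:,2]);Q=Q[abs(Q[:,2]-z)<.003];print(z,Q.min(0),Q.max(0),(Q.min(0)+Q.max(0))/2,len(Q))
```

```text
130 ['0.001', '0.002', '0.227', '0.226', '0.226', '0.228', '0.227', '-0.001', '-0.001', '-0.001', '0.001', '-0.000', '-0.001', '0.061', '0.098', '0.106', '0.110']
136 ['0.490', '-0.000', '0.273', '0.275', '0.273', '0.272', '0.227', '-0.002', '-0.001', '-0.002', '0.001', '0.247', '0.243', '0.244', '0.246', '0.102', '0.105']
142 ['0.249', '0.248', '0.272', '0.274', '0.273', '0.271', '0.226', '-0.000', '-0.000', '-0.000', '0.000', '0.254', '0.256', '0.259', '0.257', '0.257', '0.100']
148 ['0.268', '0.263', '0.274', '0.272', '0.273', '0.273', '0.228', '-0.000', '-0.001', '-0.001', '0.044', '0.258', '0.260', '0.259', '0.260', '0.260', '0.098']
154 ['0.269', '0.269', '0.273', '0.273', '0.272', '0.273', '0.230', '0.250', '0.249', '0.251', '0.251', '0.259', '0.259', '0.261', '0.260', '0.259', '0.093']
160 ['0.269', '0.268', '0.272', '0.273', '0.273', '0.273', '0.231', '0.251', '0.251', '0.251', '0.250', '0.259', '0.259', '0.259', '0.259', '0.260', '0.086']
166 ['-0.001', '0.490', '0.272', '0.272', '0.271', '0.273', '0.231', '0.022', '0.048', '0.056', '0.058', '0.259', '0.258', '0.259', '0.260', '0.260', '0.079']
172 ['0.002', '0.001', '0.273', '0.272', '0.273', '0.273', '0.017', '0.037', '0.045', '0.049', '0.053', '0.257', '0.259', '0.259', '0.257', '0.067', '0.074']
0.27265407920587326 [ 0.54241696 -0.29799686  0.26968341] [ 0.56578197 -0.28341621  0.27507755] [ 0.55409947 -0.29070654  0.27238048] 766
```

```bash
python3 -m crank '[{"dp":[0.04,-0.006,0],"delta_rot":[0,0,0],"fingers":-1},{"dp":[0.04,-0.006,0],"delta_rot":[0,0,0],"fingers":-1},{"dp":[0.04,-0.005,0.02],"delta_rot":[0,0,0],"fingers":-1},{"dp":[0,0,0.04],"delta_rot":[0,0,0],"fingers":-1},{"dp":[0,0,0.04],"delta_rot":[0,0,0],"fingers":-1},{"dp":[0,0,0.02],"delta_rot":[0,0,0],"fingers":-1},{"dp":[0,0,0],"delta_rot":[0,0,0],"fingers":-1},{"dp":[0,0,0],"delta_rot":[0,0,0],"fingers":-1},{"dp":[0,0,0],"delta_rot":[0,0,0],"fingers":-1}]' >/dev/null
python3 chb.py .554 -.2915 .3505
```

```text
t 11.3 tcp [ 0.5552 -0.2926  0.3625] tip [ 0.5553 -0.2929  0.2895] F [ 0.35 -0.53  0.77]
dp [-0.0024 -0.0023  0.024 ] rot [ 0.0008 -0.0003 -0.0001] 0.31682308057526576 q [-0.66  0.47  1.36 -0.    1.31  0.91] RDframe d [-0.0023 -0.0021  0.024 ]
```

```bash
python3 -m crank '[{"dp":[-0.002,-0.002,0.012],"delta_rot":[0,0,0],"fingers":-1},{"dp":[0,0,0.012],"delta_rot":[0,0,0],"fingers":-1},{"dp":[0,0,0],"delta_rot":[0,0,0],"fingers":-1},{"dp":[0,0,0],"delta_rot":[0,0,0],"fingers":-1}]' >/dev/null
python3 chb.py .554 -.2915 .337|head -1
for i in 1; do python3 -m crank '[{"dp":[0,0,0.004],"delta_rot":[0,0,0],"fingers":-1},{"dp":[0,0,0.004],"delta_rot":[0,0,0],"fingers":-1},{"dp":[0,0,0],"delta_rot":[0,0,0],"fingers":-1},{"dp":[0,0,0],"delta_rot":[0,0,0],"fingers":-1}]' >/dev/null; python3 chb.py .554 -.2915 .337|head -1; done
```

```text
t 11.6333 tcp [ 0.554  -0.2907  0.3489] tip [ 0.5539 -0.2909  0.2759] F [-0.2   0.52 -0.48]
t 11.9667 tcp [ 0.5544 -0.2909  0.3454] tip [ 0.5545 -0.2913  0.2724] F [-0.27 -0.52  1.03]
```

```bash
python3 -m crank '[{"dp":[0,0,0.003],"delta_rot":[0,0,0],"fingers":-1},{"dp":[0,0,0.003],"delta_rot":[0,0,0],"fingers":-1},{"dp":[0,0,0],"delta_rot":[0,0,0],"fingers":-1}]' >/dev/null; python3 chb.py .554 -.2915 .337|head -1
python3 -m crank '[{"dp":[0,0,0.003],"delta_rot":[0,0,0],"fingers":-1},{"dp":[0,0,0.003],"delta_rot":[0,0,0],"fingers":-1},{"dp":[0,0,0],"delta_rot":[0,0,0],"fingers":-1}]' >/dev/null; python3 chb.py .554 -.2915 .337|head -1
```

```text
t 12.2167 tcp [ 0.5544 -0.2909  0.3431] tip [ 0.5545 -0.2913  0.2701] F [-1.17  1.06  5.22]
t 12.4667 tcp [ 0.5544 -0.2909  0.3401] tip [ 0.5545 -0.2913  0.2671] F [-0.11  0.57  4.62]
```

Carriage is moving at about 5–6 N; I'll continue gently to the stop.

```bash
python3 -m crank '[{"dp":[0,0,0.002],"delta_rot":[0,0,0],"fingers":-1},{"dp":[0,0,0.002],"delta_rot":[0,0,0],"fingers":-1},{"dp":[0,0,0],"delta_rot":[0,0,0],"fingers":-1}]' >/dev/null; python3 chb.py .554 -.2915 .337|head -1
for k in 1; do python3 -m crank '[{"dp":[0,0,0.002],"delta_rot":[0,0,0],"fingers":-1},{"dp":[0,0,0],"delta_rot":[0,0,0],"fingers":-1},{"dp":[0,0,0],"delta_rot":[0,0,0],"fingers":-1}]' >/dev/null; python3 chb.py .554 -.2915 .337|head -1;done
```

```text
t 12.7167 tcp [ 0.5544 -0.2909  0.3382] tip [ 0.5545 -0.2913  0.2652] F [-0.78  1.31  4.78]
t 12.9667 tcp [ 0.5544 -0.291   0.3373] tip [ 0.5545 -0.2913  0.2643] F [-0.8   0.89  4.1 ]
```

```bash
python3 -m crank '[{"dp":[0,0,0.002],"delta_rot":[0,0,0],"fingers":-1},{"dp":[0,0,0],"delta_rot":[0,0,0],"fingers":-1},{"dp":[0,0,0],"delta_rot":[0,0,0],"fingers":-1}]' >/dev/null; python3 chb.py .554 -.2915 .337|head -1
```

```text
t 13.2167 tcp [ 0.5544 -0.291   0.3367] tip [ 0.5545 -0.2913  0.2637] F [-1.4   0.73  6.69]
```

```bash
python3 -m crank '[{"dp":[0,0,0.002],"delta_rot":[0,0,0],"fingers":-1},{"dp":[0,0,0],"delta_rot":[0,0,0],"fingers":-1},{"dp":[0,0,0],"delta_rot":[0,0,0],"fingers":-1}]' >/dev/null; python3 chb.py .554 -.2915 .337|head -1
```

```text
t 13.4667 tcp [ 0.5544 -0.2909  0.3366] tip [ 0.5545 -0.2913  0.2636] F [-1.64  2.24 11.46]
```

At the stop: 11.5 N with no further motion, tip at 0.2636. I'll lift off, back away and check the block height.

```bash
python3 -m crank '[{"dp":[0,0,-0.02],"delta_rot":[0,0,0],"fingers":-1},{"dp":[0,0,-0.05],"delta_rot":[0,0,0],"fingers":-1},{"dp":[0,0,-0.05],"delta_rot":[0,0,0],"fingers":-1},{"dp":[0,0,-0.05],"delta_rot":[0,0,0],"fingers":-1},{"dp":[-0.06,0.015,0],"delta_rot":[0,0,0],"fingers":-1},{"dp":[-0.06,0.015,0],"delta_rot":[0,0,0],"fingers":-1},{"dp":[0,0,0],"delta_rot":[0,0,0],"fingers":-1},{"dp":[0,0,0],"delta_rot":[0,0,0],"fingers":-1}]' >/dev/null
python3 - <<'E'
from h import *
from station import manip
c=manip.camera_model('wrist');p,d=manip.snapshot('wrist');P=cloud(c,d);cv2.imwrite('pics/w4.png',p[:,:,::-1])
u,v=map(int,proj(c,[.554,-.2915,.264]));print(u,v,np.median(P[v-5:v+6,u-3:u+4,2]))
for w in(0,1,2):
  u,v=map(int,proj(c,np.load('K.npy')[w]));print(P[v,u],np.load('K.npy')[w])
E
python3 chb.py .40 -.362 .32
```

```text
298 151 0.2635789264114988
[ 0.50999199 -0.43150101  0.1225875 ] [ 0.50963786 -0.43185564  0.12272925]
[ 0.47802651 -0.41133745  0.08367894] [ 0.47687811 -0.41201816  0.08223332]
[ 0.44498988 -0.39113999  0.04316735] [ 0.44409893 -0.39227808  0.04177291]
t 14.1833 tcp [ 0.4941 -0.3058  0.4194] tip [ 0.4941 -0.306   0.3464] F [0.57 0.68 0.61]
dp [-0.1882  0.1119  0.1991] rot [ 0.0006 -0.0001 -0.0002] 0.22599575715144488 q [-0.75  0.36  1.39 -0.    1.39  0.83] RDframe d [-0.1882  0.1125  0.1988]
```

Block height is 0.2636, so it is down. Going back to the console for the bottom key.

```bash
python3 -m crank '[{"dp":[-0.05,0.028,0.03],"delta_rot":[0,0,0],"fingers":-1},{"dp":[-0.05,0.028,0.05],"delta_rot":[0,0,0],"fingers":-1},{"dp":[-0.05,0.028,0.05],"delta_rot":[0,0,0],"fingers":-1},{"dp":[-0.05,0.028,0.05],"delta_rot":[0,0,0],"fingers":-1},{"dp":[0,0,0],"delta_rot":[0,0,0],"fingers":-1},{"dp":[0,0,0],"delta_rot":[0,0,0],"fingers":-1}]' >/dev/null; python3 chk.py 2 .06
```

```text
t 14.6833 tip rel key: uphill 0.1143 left -0.0003 out 0.1890 F.n 0.48 [0.51 1.18 0.52]
tilt off normal deg 46.671146723920174 up comp -0.7274262718431757 -0.001183873723503697 q [-0.952  0.378  1.63  -0.002  1.135  0.622]
dp keeping rot [0.0269 0.015  0.3434]
full [-0.0643 -0.0394  0.3892] [-0.0348  0.1265  0.0812]
```

```bash
python3 -m crank '[{"dp":[0,0,0],"delta_rot":[-0.0039,0.0141,0.009],"fingers":-1},{"dp":[0,0,0],"delta_rot":[-0.0039,0.0141,0.009],"fingers":-1},{"dp":[0,0,0],"delta_rot":[-0.0039,0.0141,0.009],"fingers":-1},{"dp":[0,0,0],"delta_rot":[-0.0039,0.0141,0.009],"fingers":-1},{"dp":[0,0,0],"delta_rot":[-0.0039,0.0141,0.009],"fingers":-1},{"dp":[0,0,0],"delta_rot":[-0.0039,0.0141,0.009],"fingers":-1},{"dp":[0,0,0],"delta_rot":[-0.0039,0.0141,0.009],"fingers":-1},{"dp":[0,0,0],"delta_rot":[-0.0039,0.0141,0.009],"fingers":-1},{"dp":[0,0,0],"delta_rot":[-0.0039,0.0141,0.009],"fingers":-1},{"dp":[0,0,0],"delta_rot":[0,0,0],"fingers":-1},{"dp":[0,0,0],"delta_rot":[0,0,0],"fingers":-1},{"dp":[0,0,0],"delta_rot":[0,0,0],"fingers":-1}]' >/dev/null; python3 chk.py 2 .06
```

```text
t 15.6833 tip rel key: uphill 0.1671 left 0.0051 out 0.1661 F.n -0.28 [0.58 0.12 0.06]
tilt off normal deg 4.023004331288003 up comp -0.06360400428262677 0.02966040715362161 q [-1.117  0.272  2.027  1.151  0.448 -0.048]
dp keeping rot [-0.3204 -0.0017  0.2326]
full [-0.3294 -0.0065  0.233 ] [-0.005   0.01    0.0091]
```

```bash
python3 -m crank '[{"dp":[-0.055,0,0.03],"delta_rot":[-0.0017,0.0033,0.003],"fingers":-1},{"dp":[-0.055,0,0.03],"delta_rot":[-0.0017,0.0033,0.003],"fingers":-1},{"dp":[-0.055,0,0.03],"delta_rot":[-0.0017,0.0033,0.003],"fingers":-1},{"dp":[-0.055,0,0.03],"delta_rot":[0,0,0],"fingers":-1},{"dp":[-0.055,0,0.03],"delta_rot":[0,0,0],"fingers":-1},{"dp":[-0.05,0,0.03],"delta_rot":[0,0,0],"fingers":-1},{"dp":[0,0,0.05],"delta_rot":[0,0,0],"fingers":-1},{"dp":[0,0,0],"delta_rot":[0,0,0],"fingers":-1},{"dp":[0,0,0],"delta_rot":[0,0,0],"fingers":-1},{"dp":[0,0,0],"delta_rot":[0,0,0],"fingers":-1}]' >/dev/null; python3 chk.py 2 .03
```

```text
t 16.5167 tip rel key: uphill 0.0587 left 0.0086 out 0.0815 F.n 0.15 [-0.28  0.4  -0.25]
tilt off normal deg 2.3875286002767266 up comp -0.02050616155702469 0.03631573958754843 q [-1.148  0.609  2.211  2.196  0.566 -1.192]
dp keeping rot [-0.1158  0.0181  0.1046]
full [-0.1187  0.0128  0.1047] [-0.0058  0.0032  0.0038]
```

```bash
python3 -m crank '[{"dp":[-0.029,0.004,0.015],"delta_rot":[-0.002,0.001,0.001],"fingers":-1},{"dp":[-0.029,0.004,0.015],"delta_rot":[-0.002,0.001,0.001],"fingers":-1},{"dp":[-0.029,0.004,0.015],"delta_rot":[-0.002,0.001,0.001],"fingers":-1},{"dp":[-0.029,0.004,0.015],"delta_rot":[0,0,0],"fingers":-1},{"dp":[0,0,0.015],"delta_rot":[0,0,0],"fingers":-1},{"dp":[0,0,0.015],"delta_rot":[0,0,0],"fingers":-1},{"dp":[0,0,0],"delta_rot":[0,0,0],"fingers":-1},{"dp":[0,0,0],"delta_rot":[0,0,0],"fingers":-1},{"dp":[0,0,0],"delta_rot":[0,0,0],"fingers":-1}]' >/dev/null; python3 chk.py 2 .004
```

```text
t 17.2667 tip rel key: uphill 0.0020 left -0.0024 out 0.0374 F.n 0.18 [-0.19  0.48 -0.18]
tilt off normal deg 0.12803497565296856 up comp -0.0007586613346176478 -0.002047682316499414 q [-1.165  0.832  2.259  2.491  0.772 -1.535]
dp keeping rot [-0.004  -0.005   0.0668]
full [-0.0041 -0.0047  0.0668] [0.0003 0.0001 0.0008]
```

```bash
python3 -m crank '[{"dp":[-0.002,-0.003,0.016],"delta_rot":[0,0,0],"fingers":-1},{"dp":[-0.002,-0.002,0.016],"delta_rot":[0,0,0],"fingers":-1},{"dp":[0,0,0.016],"delta_rot":[0,0,0],"fingers":-1},{"dp":[0,0,0.016],"delta_rot":[0,0,0],"fingers":-1},{"dp":[0,0,0],"delta_rot":[0,0,0],"fingers":-1},{"dp":[0,0,0],"delta_rot":[0,0,0],"fingers":-1},{"dp":[0,0,0],"delta_rot":[0,0,0],"fingers":-1}]' >/dev/null; python3 chk.py 2 0
python3 - <<'E'
from h import *
from station import manip
p,d=manip.snapshot('wrist');cv2.imwrite('pics/w5.png',p[60:400,120:520,::-1])
E
```

```text
t 17.85 tip rel key: uphill -0.0019 left 0.0001 out 0.0049 F.n -0.19 [-0.66 -0.69 -0.49]
tilt off normal deg 0.22699938496965785 up comp -0.003646064007585243 -0.0014958360852267505 q [-1.125  0.887  2.205  2.533  0.768 -1.536]
dp keeping rot [0.0038 0.0003 0.0099]
full [0.0033 0.0005 0.0099] [0.0002 0.0006 0.0005]
```

View pics/w5.png

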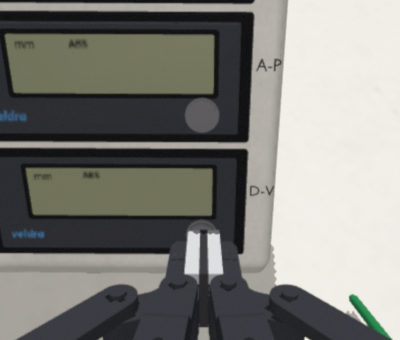

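The fingertips are centred on the bottom key (disc edge at crop (203,225)), and the middle key at (202,115) is released. Now pressing.

```bash
python3 -m crank '[{"dp":[0.003,0,0.004],"delta_rot":[0,0,0],"fingers":-1},{"dp":[0,0,0.004],"delta_rot":[0,0,0],"fingers":-1},{"dp":[0,0,0.003],"delta_rot":[0,0,0],"fingers":-1},{"dp":[0,0,0],"delta_rot":[0,0,0],"fingers":-1},{"dp":[0,0,0],"delta_rot":[0,0,0],"fingers":-1}]' >/dev/null;python3 chk.py 2 0|head -1
python3 -m crank '[{"dp":[0,0,0.002],"delta_rot":[0,0,0],"fingers":-1},{"dp":[0,0,0],"delta_rot":[0,0,0],"fingers":-1},{"dp":[0,0,0],"delta_rot":[0,0,0],"fingers":-1}]' >/dev/null;python3 chk.py 2 0|head -1
```

```text
t 18.3167 tip rel key: uphill 0.0002 left -0.0003 out -0.0004 F.n 1.41 [-0.99 -0.47  1.41]
t 18.5667 tip rel key: uphill 0.0002 left -0.0003 out -0.0014 F.n 2.97 [-1.61  0.46  2.61]
```

```bash
python3 -m crank '[{"dp":[0,0,0.002],"delta_rot":[0,0,0],"fingers":-1},{"dp":[0,0,0],"delta_rot":[0,0,0],"fingers":-1},{"dp":[0,0,0],"delta_rot":[0,0,0],"fingers":-1}]' >/dev/null;python3 chk.py 2 0|head -1
python3 -m crank '[{"dp":[0,0,0.001],"delta_rot":[0,0,0],"fingers":-1},{"dp":[0,0,0],"delta_rot":[0,0,0],"fingers":-1},{"dp":[0,0,0],"delta_rot":[0,0,0],"fingers":-1}]' >/dev/null;python3 chk.py 2 0|head -1
```

```text
t 18.8167 tip rel key: uphill 0.0002 left -0.0003 out -0.0025 F.n 4.13 [-2.97  0.53  3.03]
t 19.0667 tip rel key: uphill 0.0001 left -0.0003 out -0.0029 F.n 6.09 [-3.03  0.25  5.99]
```

Bottomed. I'll release, retract and check the block height before handing in.

```bash
python3 -m crank '[{"dp":[0,0,-0.01],"delta_rot":[0,0,0],"fingers":-1},{"dp":[0,0,-0.05],"delta_rot":[0,0,0],"fingers":-1},{"dp":[0,0,-0.06],"delta_rot":[0,0,0],"fingers":-1},{"dp":[0,0,-0.06],"delta_rot":[0,0,0],"fingers":-1},{"dp":[0.04,0,-0.04],"delta_rot":[0,0,0],"fingers":-1},{"dp":[0.04,0,-0.04],"delta_rot":[0,0,0],"fingers":-1},{"dp":[0,0,0],"delta_rot":[0,0,0],"fingers":-1},{"dp":[0,0,0],"delta_rot":[0,0,0],"fingers":-1},{"dp":[0,0,0],"delta_rot":[0,0,0],"fingers":-1}]'
python3 - <<'E'
from h import *
from station import manip
c=manip.camera_model('top');p,d=manip.snapshot('top');P=cloud(c,d)
u,v=map(int,proj(c,[.554,-.2915,.264]));print(P[v-2:v+3,u-2:u+3,2].round(3))
c=manip.camera_model('wrist');p,d=manip.snapshot('wrist');P=cloud(c,d);K=np.load('K.npy')
for k in K:
  u,v=map(int,proj(c,k));print((np.median(P[v-2:v+3,u-2:u+3].reshape(-1,3),0)-k)@n)
print(manip.sense()['force'],np.abs(manip.sense()['qd']).max())
E
```

```text
t: 19.82
tcp_pos: [0.3437, -0.3312, 0.2084]
tool_rot: [0.886, -0.245, 0.379, 0.107]
force: [-0.8, 0.8, 0.5]
finger_gap: -0.001
gripper_force: 0.0
[[0.255 0.262 0.261 0.259 0.264]
 [0.246 0.259 0.269 0.26  0.261]
 [0.242 0.264 0.263 0.265 0.264]
 [0.263 0.263 0.26  0.26  0.266]
 [0.256 0.264 0.263 0.27  0.263]]
0.00043468907715465635
0.0010336118724519235
0.0006694074599516946
[0.08327375 0.61552336 0.06848896] 0.012638690405877872
```

```bash
python3 -c "
from station import manip
print(manip.sign_off())"
```

```text
the job is handed in; nothing more can be done
None
```

I handed the job in at about 20 s: I pressed and released the top and middle keys, pushed the carriage down to its stop (block top at about 264 mm), then pressed and released the bottom key, and the robot ended clear of everything.

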